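Code the kitchen knife case

TASK

The lock of the blue knife case should read 3 - 5 - 2 from left to right as seen from the robot. Roll the left wheel to 3 and the right wheel to 2 by pressing gently on them, leave the middle wheel, which already shows 5, and everything around the case alone; then slide the red latch fully to the left to unlock the case, and let go.

Things in the scene. Friction and masses are not known exactly. Their poses are not given: they have to be found in the camera images.
- case: knife case, blue with a flat grey lid, 204 x 284 mm, 100 mm high, heavy, fixed. Origin: centre of its underside on the table. x: away from the robot, y: to the left, z: up (it stands turned by up to about 0.3 rad). Fingers must never push on it or the latch with more than 25 N.
- lock (a point): middle of the code lock, on the lid's top face (100 mm above the table) above the middle wheel's axle; axes as the case. Three wheels stand in a row through dark slots at y = +44 mm (left), 0 (middle), -44 mm (right), axles along y at x = 0. White index marks on the dark plate show the axle line: the face on top there counts, central to 0.17 rad or the latch stays blocked.
- left_slot (a point): lid's top face (100 mm above the table) above the left wheel's axle; axes as the case. A wheel is grey, 48 mm diameter, 22 mm wide, 22 mm free to its neighbour. Its top stands about 11 mm above the lid, but every wheel has its own hidden seat up to 3.5 mm higher or lower: find it by feel. Faces bear 1 to 6 dots: 1 white, 2 yellow, 3 green, 4 blue, 5 red, 6 black.
- right_slot (a point): the same for the right wheel. Wheels have sprung axles: they begin to sink at about 2.5 N, give 1 mm per 8 N, and are solid after 3 mm. Turning takes about 3 N at the rim, by friction of a shut fingertip pressed on the rim with 6 to 11 N; never press a wheel with more than 20 N and moved along it (or round it, tilting); a wheel stays where it is left.
- wheel_left (a joint): left wheel (at y = +44 mm of lock): angle in rad, unlimited. Number on the index line: 1 at 0, 2 at 1.047, 3 at 2.094, 4 at 3.142, 5 at 4.189, 6 at 5.236, 1 again at 6.283; whole turns (6.283) more or less, also negative, show the same number. Grows when the wheel's top rolls away from the robot (+x). To be set to 3 (green).
- wheel_middle (a joint): middle wheel (at y = 0 of lock): angle in rad, unlimited. Number on the index line: 1 at 0, 2 at 1.047, 3 at 2.094, 4 at 3.142, 5 at 4.189, 6 at 5.236, 1 again at 6.283; whole turns (6.283) more or less, also negative, show the same number. Grows when the wheel's top rolls away from the robot (+x). It already shows 5 (red), to within 0.08 rad: leave it.
- wheel_right (a joint): right wheel (at y = -44 mm of lock): angle in rad, unlimited. Number on the index line: 1 at 0, 2 at 1.047, 3 at 2.094, 4 at 3.142, 5 at 4.189, 6 at 5.236, 1 again at 6.283; whole turns (6.283) more or less, also negative, show the same number. Grows when the wheel's top rolls away from the robot (+x). To be set to 2 (yellow).
- latch_tab (a point): centre of the red latch tab, an upright block 34 mm (x) by 14 mm (y) by 24 mm high whose foot is 1 mm and whose top is 25 mm above the lid, 83 mm beyond the wheels' axle line (x = +83 mm from lock) and at y = 0 when locked. Axes as the case.
- latch (a joint): travel of the latch in m: 0 locked, 0.022 fully unlocked. It slides to the left (case +y) against about 2.5 N and stays where it is left. Unless all three numbers are right it is blocked after about 2 mm.
- sauce: bystander: red squeeze bottle, 60 mm diameter, 170 mm high, loose, left of the case. Origin: centre of its foot.
- spice: bystander: small jar, 48 mm diameter, 85 mm high, loose, beyond the case. Origin: centre of its foot.
- tray: bystander: empty aluminium meal tray 190 x 140 x 45 mm, loose, right of the case. Origin: centre of its underside.

How it is judged:
By the outcome, as a careful person would: the job done as asked, in the order asked, and still so for the second after the job is handed in, with the robot touching nothing.
It also fails if it takes over 70 s, if anything falls off the work surface, if the arm or the gripper's body presses on something with over 40 N, if the wrist force passes 120 N, or if a joint passes its speed limit or range.

ROBOT

A 6-joint arm with a two-finger parallel gripper is mounted at the origin on the work surface. World frame = base frame: x ahead of the robot, y to its left, z up, the work surface at z = 0. Lengths are in m, angles in rad, forces in N, time in s.
With the tool pointing down it reaches from about 0.35 to 0.975 m from the base axis. Payload 4.9 kg.
Tool frame: the origin (TCP) lies at the very end of the fingers, on their centre line; the grasp point (between the pads) lies 19 mm behind it; x points along the fingers, y is the direction in which the jaws open and shut, and the axes are right-handed (so a half turn about x gives the same grasp; the last joint's range is limited). The gripper opens to 85 mm and grips with 20 to 120 N. Pads are 22 mm wide; open, the fingers measure 114 mm over their backs; the gripper's body (76 mm by 85 mm) begins 54 mm behind the grasp point. The pads swing forward as they close: fully open they stand 13 mm farther back than shut.
Start: joints at [-1.317, 0.053, 1.613, -0, 1.476, -0.119], TCP at [0.228, -0.582, 0.231] pointing down, gripper open.
Joint ranges: [-3.01, 3.01], [-1.01, 2.22], [0.06, 2.58], [-1.02, 4.17], [0.09, 2.62], [-3.14, 3.14]. Speed limits (rad/s): [2.57, 2.57, 3.14, 3.14, 3.14, 3.14].

INTERFACE

Orientations are given as a unit quaternion [w, x, y, z].
In Python, from plant import manip gives the robot as it stands.
- The arm moves only by the tool play_rows, never from a script. Its argument "plan" is a list of rows, each a list of 5 numbers: the shift along the tool's x, y, z in mm, then the turn about the tool's x in rad, then the closure, from -1 (fully open) to 1 (shut). A call has 1 to 8 rows; each row is the pose to reach, as a shift and turn from the pose commanded when the call began, along the tool's axes at that moment; what a row does not reach only later rows make up. A row lasts 1/8 s, in which the tool goes at most 62.5 mm and 10.7 degrees, less where a joint would pass 70% of its speed; a pose out of reach is approached as far as the arm can. A call with a gripper value outside its range is refused whole. The fingers move at their own pace and stop on an object; the grip force is fixed at half the most. Time passes only in rows, so rows that repeat a pose let the fingers close. It gives the time, the measured TCP pose, the force and the opening at its end, in the units of the state.
- manip.state(): the state, without advancing time (a new reading comes with each control period).
- manip.grab_frame(name): name is "side" or "top"; returns a dict with "img" (384x512x3 uint8, red, green, blue), "range_z" (384x512 float32, m along the optical axis (not along the pixel's ray), 0 where there is no reading), "fx", "fy", "cx", "cy" (pixels), "k1" (the pictures are not rectified: a ray, as slopes to the right and down, at radius r is drawn at 1 + k1 r^2 times it, then the intrinsics apply), "origin" and "rotation" of the camera in the world. Camera axes: x right, y up, looking along -z (the intrinsics and any distortion apply to the point x, -y, -z); pixel columns grow to the right and rows downward; lengths in m; the calibration is good to about 2 mm. A picture is of the moment at which its call begins.
- manip.job_done(): hands the job in, once; it reports no verdict.
The state is a dict: "time": time; "joint_pos": joint angles; "joint_vel": joint speeds; "joint_efforts": joint torques, N m; "tool_pos": TCP position; "tool_rot": TCP orientation; "contact_force": force on the tool from outside, world axes, zero at the start; "ft_torque": the same for the moment, N m; "gripper_width": opening from 0.0 (shut) to 1.0 (fully open).
Only numpy, scipy, OpenCV 4.12 (cv2) and the standard library are available. Lean on these libraries where they do the work, as an engineer would, in place of code of your own. Each camera call takes 0.05 s, during which the arm holds its last target. There are 200 camera calls.

## Working session

There is one attempt and no reset: what is moved stays moved. The work goes in short steps, Python scripts to look and compute and a tool call to move; the robot and the scene stay as the last step left them, time stands still between calls to the robot, and variables do not carry over. Pictures are saved under pics/ and viewed, about 8 in all and at most 12, crops included, and the job is handed in when it is done.

Besides the shell and the picture viewer there is one more tool, called after "Request:" as name([rows], argument=value, ...), one row to a line, values as JSON. play_rows: Moves the arm, as the interface text tells. Its arguments: {"type":"object","properties":{"plan":{"type":"array"}},"required":["plan"]}

```bash
ls; mkdir -p pics
cat > h.py <<'E'
import numpy as np, cv2
from plant import manip
def ray(f,u,v):
    d=np.array([(u-f["cx"])/f["fx"],(v-f["cy"])/f["fy"]],float); s=d.copy()
    for _ in range(20): s=d/(1+f["k1"]*(s@s))
    return np.array(f["rotation"])@np.array([s[0],-s[1],-1.0])
def onplane(f,u,v,z):
    r=ray(f,u,v);o=np.array(f["origin"]);return o+r*(z-o[2])/r[2]
def pt(f,u,v):
    return np.array(f["origin"])+ray(f,u,v)*f["range_z"][int(v),int(u)]
def proj(f,p):
    c=np.array(f["rotation"]).T@(np.array(p)-f["origin"]);s=np.array([c[0],-c[1]])/-c[2]
    s=s*(1+f["k1"]*(s@s));return s[0]*f["fx"]+f["cx"],s[1]*f["fy"]+f["cy"]
def save(img,n,k=1,box=None):
    if box: img=img[box[1]:box[3],box[0]:box[2]]
    cv2.imwrite("pics/"+n,cv2.resize(img[:,:,::-1],None,fx=k,fy=k,interpolation=cv2.INTER_CUBIC))
E
python3 - <<'E'
from h import *
for n in("top","side"):
    f=manip.grab_frame(n);np.save(n+".npy",f,allow_pickle=True)
    save(f["img"],n+"0.png",1)
    print(n,f["origin"],np.round(f["rotation"],3).tolist(),f["fx"],f["k1"])
a=cv2.imread("pics/top0.png");b=cv2.imread("pics/side0.png")
cv2.imwrite("pics/both.png",np.hstack([cv2.resize(a,(400,300)),cv2.resize(b,(400,300))]))
print(manip.state())
E
```

```text
pics
top [0.54715059 0.02218951 1.07176093] [-0.699, -0.028, 0.028, 0.714] 407.35960304837835 -0.025505043101161744
side [0.51779294 0.59323001 0.80188685] [-0.078, -0.039, 0.346, 0.934] 473.2746998608928 -0.03443579135134801
{'time': 0.1, 'joint_pos': array([-1.31702485e+00,  5.32751624e-02,  1.61414050e+00, -2.41945468e-06,
        1.47602193e+00, -1.18987684e-01]), 'joint_vel': array([-0.00047973, -0.00171748, -0.00333567,  0.00010822,  0.00066447,
       -0.00024199]), 'joint_efforts': array([ 3.97815602e-04, -3.94908679e+01, -3.71360779e+01, -1.34661018e-04,
        3.94651172e-03,  2.19074968e-05]), 'tool_pos': array([ 0.22748126, -0.58152772,  0.23020536]), 'tool_rot': array([-0.13037786, -0.6948157 , -0.13167935,  0.69490525]), 'contact_force': array([-0.18138049, -1.3345303 , -0.18995009]), 'ft_torque': array([-0.01336227, -0.02995617, -0.03434357]), 'gripper_width': 0.9972954339500767}
```

View pics/top0.png

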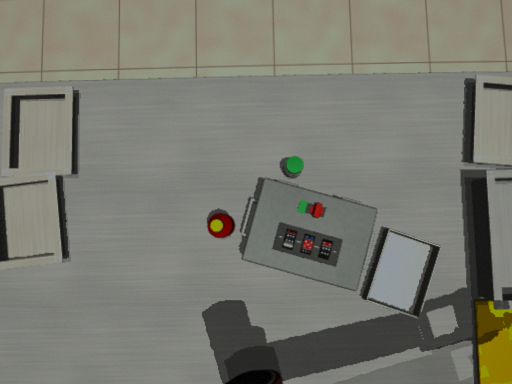

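View pics/side0.png

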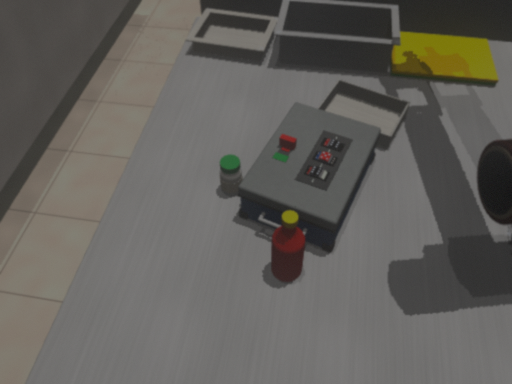

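The top view shows the case near (310,235), with wheels at (290,239), (308,244) and (326,249) and the red latch at (318,210). The bottle is at (221,225), the jar at (293,165) and the tray at (402,270).

Run:
```python
from h import *
F={n:np.load(n+".npy",allow_pickle=True).item() for n in("top","side")}
f=F["top"]
P=[];
for v in range(150,310):
    for u in range(225,385):
        p=pt(f,u,v)
        if f["range_z"][v,u]>0 and .09<p[2]<.11: P.append(p)
P=np.array(P);print(len(P),np.median(P[:,2]))
r=cv2.minAreaRect((P[:,:2]*1000).astype(np.float32));print(r)
# dark plate contour (top)
for n,box in(("top",(260,215,350,270)),("side",(270,120,370,210))):
    f=F[n];g=f["img"]
    # enlarge
    save(g,n+"z.png",6,box)
    hsv=cv2.cvtColor(g,cv2.COLOR_RGB2HSV)
    m=((hsv[...,0]<8)|(hsv[...,0]>172))&(hsv[...,1]>150)&(hsv[...,2]>80)
    k,l,s,c=cv2.connectedComponentsWithStats(m.astype(np.uint8))
    for i in range(1,k):
        if s[i,4]>4: print(n,"red",s[i].tolist(),np.round(c[i],1),np.round(pt(f,*c[i]),4))
    z=np.zeros(m.shape)
a=cv2.imread("pics/topz.png");b=cv2.imread("pics/sidez.png")
a=cv2.copyMakeBorder(a,0,0,0,0,cv2.BORDER_CONSTANT)
h=560;a=cv2.resize(a,(400,int(400*a.shape[0]/a.shape[1])));b=cv2.resize(b,(400,int(400*b.shape[0]/b.shape[1])))
H=max(a.shape[0],b.shape[0]);a,b=[cv2.copyMakeBorder(x,0,H-x.shape[0],0,0,cv2.BORDER_CONSTANT) for x in(a,b)]
cv2.imwrite("pics/z.png",np.hstack([a,b]))
```

```text
Traceback (most recent call last):
  File "h.py", line 10, in pt
    return np.array(f["origin"])+ray(f,u,v)*f["range_z"][int(v),int(u)]
                                 ~~~^^^^^^^
  File "h.py", line 6, in ray
    return np.array(f["rotation"])@np.array([s[0],-s[1],-1.0])
           ~~~~~~~~~~~~~~~~~~~~~~~^~~~~~~~~~~~~~~~~~~~~~~~~~~~
ValueError: matmul: Input operand 1 has a mismatch in its core dimension 0, with gufunc signature (n?,k),(k,m?)->(n?,m?) (size 3 is different from 4)
```

Rotation is a quaternion [w,x,y,z].

```bash
python3 - <<'E'
s=open("h.py").read().replace('np.array(f["rotation"])','rot(f["rotation"])').replace("def ray","from scipy.spatial.transform import Rotation as R\ndef rot(q): return R.from_quat([q[1],q[2],q[3],q[0]]).as_matrix()\ndef ray",1)
open("h.py","w").write(s)
E
cat > m.py <<'E'
from h import *
F={n:np.load(n+".npy",allow_pickle=True).item() for n in("top","side")}
f=F["top"]
P=[];
for v in range(150,310):
    for u in range(225,385):
        p=pt(f,u,v)
        if f["range_z"][v,u]>0 and .09<p[2]<.11: P.append(p)
P=np.array(P);print(len(P),np.median(P[:,2]))
r=cv2.minAreaRect((P[:,:2]*1000).astype(np.float32));print(r)
for n,box in(("top",(260,190,350,270)),("side",(270,120,370,210))):
    f=F[n];g=f["img"]
    save(g,n+"z.png",6,box)
    hsv=cv2.cvtColor(g,cv2.COLOR_RGB2HSV)
    m=((hsv[...,0]<8)|(hsv[...,0]>172))&(hsv[...,1]>150)&(hsv[...,2]>80)
    k,l,s,c=cv2.connectedComponentsWithStats(m.astype(np.uint8))
    for i in range(1,k):
        if s[i,4]>4: print(n,"red",s[i].tolist(),np.round(c[i],1),np.round(pt(f,*c[i]),4))
a=cv2.imread("pics/topz.png");b=cv2.imread("pics/sidez.png")
a,b=[cv2.resize(x,(400,int(400*x.shape[0]/x.shape[1]))) for x in(a,b)]
H=max(a.shape[0],b.shape[0]);a,b=[cv2.copyMakeBorder(x,0,H-x.shape[0],0,0,cv2.BORDER_CONSTANT) for x in(a,b)]
cv2.imwrite("pics/z.png",np.hstack([a,b]))
E
python3 m.py
```

```text
10015 0.10024906173073367
((534.3317260742188, -58.24305725097656), (347.4760437011719, 204.7984619140625), 73.24739074707031)
top red [313, 203, 11, 15, 106] [317.9 210.1] [ 0.5787 -0.1067  0.1272]
top red [310, 205, 4, 8, 22] [311.5 208.7] [ 0.5835 -0.0952  0.0994]
top red [208, 214, 24, 24, 251] [221.9 226.6] [0.5457 0.112  0.172 ]
top red [288, 231, 8, 3, 10] [290.9 232.2] [ 0.5287 -0.0443  0.102 ]
top red [302, 239, 11, 10, 55] [307.3 244. ] [ 0.5004 -0.0817  0.1075]
top red [323, 242, 8, 4, 18] [326.8 243.6] [ 0.5001 -0.1285  0.1026]
side red [281, 135, 15, 8, 58] [287.7 138.2] [ 0.5778 -0.1041  0.1253]
side red [282, 148, 7, 3, 12] [284.6 149.1] [ 0.5821 -0.0944  0.1027]
side red [322, 154, 4, 6, 11] [323.3 156.4] [ 0.5019 -0.0779  0.111 ]
side red [273, 228, 7, 14, 26] [275.5 234. ] [0.5703 0.1247 0.1127]
side red [276, 228, 29, 24, 309] [293.5 242.1] [0.5372 0.1405 0.1188]
```

View pics/z.png

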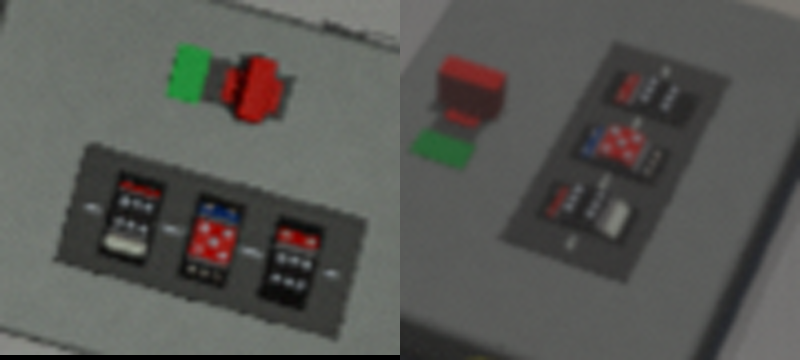

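```bash
cat > m2.py <<'E'
from h import *
F={n:np.load(n+".npy",allow_pickle=True).item() for n in("top","side")}
for n in F:
    f=F[n]; m=np.zeros((384,512),np.uint8)
    for v in range(90,310):
        for u in range(225,400):
            if f["range_z"][v,u]>0 and .094<pt(f,u,v)[2]<.106: m[v,u]=1
    m=cv2.morphologyEx(m,cv2.MORPH_OPEN,np.ones((9,9)))
    c=max(cv2.findContours(m,0,cv2.CHAIN_APPROX_NONE)[0],key=cv2.contourArea)
    w=np.array([onplane(f,*q[0],.1)[:2]*1000 for q in c],np.float32)
    r=cv2.minAreaRect(w);print(n,"lid",r)
    hsv=cv2.cvtColor(f["img"],cv2.COLOR_RGB2HSV);g=hsv[...,2]
    lid=cv2.fillPoly(np.zeros_like(m),[cv2.convexHull(c)],1)
    lid=cv2.erode(lid,np.ones((9,9)))
    med=np.median(g[lid>0]); d=((g<med*.75)&(lid>0)).astype(np.uint8)
    d=cv2.morphologyEx(d,cv2.MORPH_CLOSE,np.ones((9,9)))
    c=max(cv2.findContours(d,0,cv2.CHAIN_APPROX_NONE)[0],key=cv2.contourArea)
    w=np.array([onplane(f,*q[0],.1)[:2]*1000 for q in c],np.float32)
    print(n,"plate",cv2.minAreaRect(w), med)
q=manip.state()["tool_rot"];print("tool axes cols\n",np.round(rot(q),3))
E
python3 m2.py
```

```text
top lid ((524.9696044921875, -88.45457458496094), (280.83453369140625, 203.7096710205078), 73.23120880126953)
top plate ((500.802490234375, -82.05582427978516), (156.34100341796875, 67.07817077636719), 73.06507110595703) 113.0
side lid ((522.3928833007812, -86.05191040039062), (286.7666015625, 203.38392639160156), 73.2436752319336)
side plate ((498.73651123046875, -82.30652618408203), (155.51043701171875, 65.25578308105469), 72.93260192871094) 91.0
tool axes cols
 [[-0.     0.364 -0.931]
 [ 0.002 -0.931 -0.364]
 [-1.    -0.002 -0.   ]]
```

Request:
play_rows([
  [0,-20,-23,0.0,1],
  [0,-60,-69,0.1,1],
  [0,-100,-115,0.2,1],
  [0,-140,-162,0.3,1],
  [0,-180,-208,0.4,1],
  [0,-220,-254,0.5,1],
  [0,-260,-300,0.6,1],
  [0,-300,-346,0.667,1],
])

```text
time: 1.1
tool_pos: [0.441, -0.1747, 0.231]
tool_rot: [-0.105, 0.699, -0.105, -0.699]
contact_force: [0.8, 0.4, 1.0]
gripper_width: 0.003
```

```bash
cat > t.py <<'E'
# distance to go in tool axes to case-frame point; usage t.py x y z(mm, case frame rel. lock; z above lid)
from h import *
import sys
Lk=np.array([.4998,-.0822,.1]);a=-.295
C=np.array([[np.cos(a),-np.sin(a),0],[np.sin(a),np.cos(a),0],[0,0,1]])
if __name__=="__main__":
    s=manip.state();T=rot(s["tool_rot"])
    g=Lk+C@(np.array(sys.argv[1:4],float)/1000)
    print("shift",np.round(T.T@(g-s["tool_pos"])*1000,2),"turn",round(float(np.arctan2(*(T.T@-C[:,0])[[1,2]])),3))
    print("pos in case",np.round(C.T@(s["tool_pos"]-Lk)*1000,2),"F case",np.round(C.T@s["contact_force"],2),"t",s["time"],"w",s["gripper_width"],"vel",abs(s["joint_vel"]).max(),np.round(s["joint_pos"],2))
E
python3 t.py 0 44 40
```

```text
shift [  90.99 -149.63  -29.13] turn 0.002
pos in case [ -29.42 -105.58  130.99] F case [0.61 0.61 1.  ] t 1.1 w 0.0028272100777771035 vel 1.5492887431464226 [-0.53 -0.32  1.95  0.    1.51  1.33]
```

Request:
play_rows([
  [0,-40,-8,0,1],
  [0,-95,-18,0,1],
  [30,-150,-29,0,1],
  [80,-150,-29,0,1],
  [105,-150,-29,0,1],
  [112,-150,-29,0,1],
  [112,-150,-29,0,1],
  [112,-150,-29,0,1],
])

```text
time: 2.1
tool_pos: [0.513, -0.042, 0.1211]
tool_rot: [-0.104, 0.701, -0.104, -0.698]
contact_force: [-0.4, -0.2, 0.1]
gripper_width: 0.004
```

```bash
python3 t.py 0 44 14
```

```text
shift [ 7.1  -1.69  0.91] turn -0.0
pos in case [ 0.89 42.31 21.1 ] F case [-0.32 -0.28  0.08] t 2.1 w 0.004165661601480175 vel 0.004102237975925359 [-0.23 -0.12  1.97  0.    1.29  1.64]
```

Request:
play_rows([
  [4,-1.7,1,0,1],
  [6.5,-1.7,1,0,1],
  [6.5,-1.7,1,0,1],
])

```text
time: 2.48
tool_pos: [0.5112, -0.0395, 0.1126]
tool_rot: [0.104, -0.699, 0.104, 0.7]
contact_force: [-0.1, -0.0, -0.5]
gripper_width: -0.005
```

Request:
play_rows([
  [1.5,0,0,0,1],
  [1.5,0,0,0,1],
])

```text
time: 2.72
tool_pos: [0.5113, -0.0395, 0.1112]
tool_rot: [0.104, -0.699, 0.104, 0.7]
contact_force: [0.1, -0.3, 0.4]
gripper_width: 0.001
```

```bash
python3 t.py 0 44 11
```

```text
shift [ 0.15  0.15 -1.4 ] turn -0.001
pos in case [-1.4  44.15 11.15] F case [ 0.2  -0.28  0.41] t 2.725 w 0.0009121380247954674 vel 0.0018115067033901075 [-0.22 -0.11  1.98  0.    1.27  1.64]
```

Request:
play_rows([
  [1.3,0,0,0,1],
  [1.3,0,0,0,1],
])

```text
time: 2.98
tool_pos: [0.5113, -0.0396, 0.1099]
tool_rot: [0.104, -0.699, 0.104, 0.7]
contact_force: [-0.4, -0.2, 0.4]
gripper_width: 0.003
```

Request:
play_rows([
  [1.2,0,0,0,1],
  [1.2,0,0,0,1],
])

```text
time: 3.22
tool_pos: [0.5114, -0.0396, 0.1088]
tool_rot: [-0.104, 0.7, -0.104, -0.699]
contact_force: [-0.9, 0.4, 0.1]
gripper_width: 0.001
```

Request:
play_rows([
  [1.2,0,0,0,1],
  [1.2,0,0,0,1],
])

```text
time: 3.48
tool_pos: [0.5116, -0.0396, 0.1084]
tool_rot: [-0.104, 0.7, -0.104, -0.699]
contact_force: [-1.4, 1.0, 3.8]
gripper_width: 0.002
```

Request:
play_rows([
  [1.0,0,0,0,1],
  [1.0,0,0,0,1],
])

```text
time: 3.72
tool_pos: [0.5118, -0.0397, 0.108]
tool_rot: [-0.104, 0.7, -0.104, -0.699]
contact_force: [-2.6, 1.6, 6.9]
gripper_width: 0.001
```

```bash
python3 t.py 0 44 11
```

```text
shift [-3.02  0.18 -0.86] turn -0.001
pos in case [-0.86 44.18  7.98] F case [-2.9   0.77  6.93] t 3.725 w 0.0009792093642501238 vel 0.001415809987714884 [-0.22 -0.11  1.98 -0.    1.26  1.64]
```

Request:
play_rows([
  [0.6,0,0,0,1],
  [0.6,0,-2,0,1],
  [0.6,0,-4,0,1],
  [0.6,0,-6,0,1],
  [0.6,0,-8,0,1],
  [0.6,0,-9,0,1],
  [0.6,0,-9,0,1],
])

```text
time: 4.6
tool_pos: [0.5209, -0.0424, 0.1076]
tool_rot: [-0.104, 0.7, -0.104, -0.699]
contact_force: [-1.9, 0.7, 7.9]
gripper_width: 0.001
```

```bash
python3 t.py -10 44 13
python3 - <<'E'
from h import *
f=manip.grab_frame("side");save(f["img"],"s1.png",6,(260,110,380,210));
f=manip.grab_frame("top");save(f["img"],"t1.png",6,(260,190,350,270));
E
```

```text
shift [-5.42  0.19 18.64] turn -0.001
pos in case [ 8.65 44.21  7.62] F case [-2.06  0.08  7.88] t 4.6 w 0.0006783554118874266 vel 0.002187706571708712 [-0.22 -0.08  1.96 -0.    1.26  1.64]
```

View pics/s1.png

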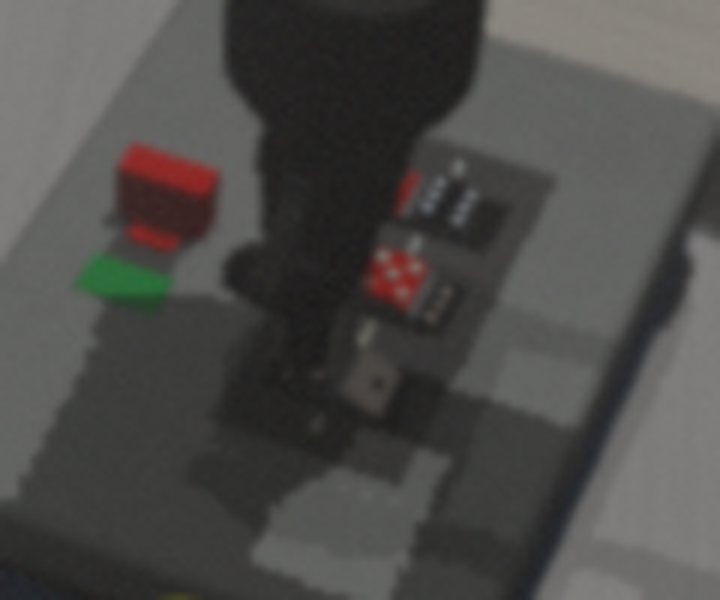

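Request:
play_rows([
  [-5,0,0,0,1],
  [-5,0,18,0,1],
  [-1,0,18,0,1],
  [0.2,0,18,0,1],
  [0.2,0,13,0,1],
  [0.2,0,8,0,1],
  [0.2,0,3,0,1],
  [0.2,0,0,0,1],
])

```text
time: 5.7
tool_pos: [0.5216, -0.0425, 0.1075]
tool_rot: [-0.104, 0.7, -0.104, -0.699]
contact_force: [-2.8, 0.8, 8.5]
gripper_width: -0.006
```

```bash
python3 t.py -10 44 13
python3 - <<'E'
from h import *
f=manip.grab_frame("side");save(f["img"],"s2.png",6,(260,110,380,210));
E
```

```text
shift [-5.55  0.28 19.26] turn -0.001
pos in case [ 9.27 44.3   7.49] F case [-2.94 -0.    8.48] t 5.7 w -0.005688999703990968 vel 0.05576910846486265 [-0.22 -0.08  1.96  0.    1.26  1.64]
```

View pics/s2.png

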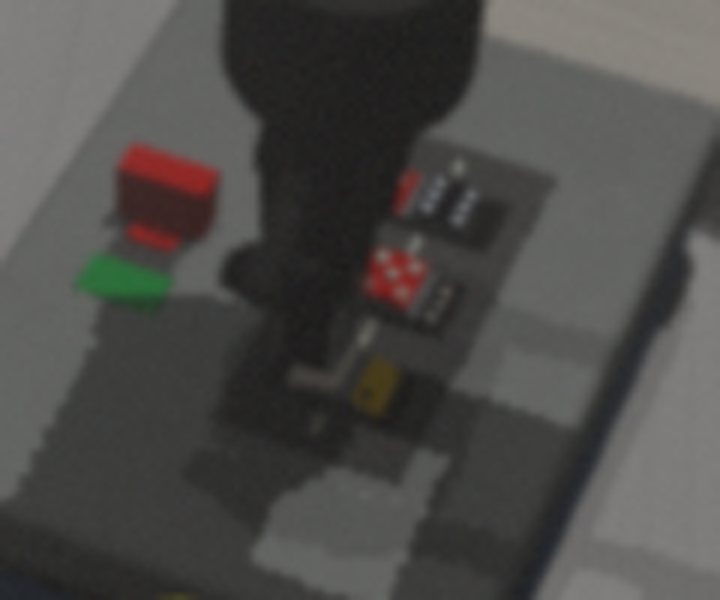

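Request:
play_rows([
  [-5,0,0,0,1],
  [-5,0,18,0,1],
  [-1,0,18,0,1],
  [0,0,18,0,1],
  [0,0,13,0,1],
  [0,0,8,0,1],
  [0,0,3,0,1],
  [0,0,0,0,1],
])

```text
time: 6.75
tool_pos: [0.5216, -0.0426, 0.1074]
tool_rot: [-0.104, 0.7, -0.104, -0.699]
contact_force: [-2.2, 0.4, 7.6]
gripper_width: 0.0
```

Request:
play_rows([
  [-5,0,0,0,1],
  [-5,0,18,0,1],
  [-1,0,18,0,1],
  [0,0,18,0,1],
  [0,0,13,0,1],
  [0,0,8,0,1],
  [0,0,3,0,1],
  [0,0,0,0,1],
])

```text
time: 7.75
tool_pos: [0.5217, -0.0426, 0.1074]
tool_rot: [-0.104, 0.7, -0.104, -0.699]
contact_force: [-1.5, 1.0, 8.4]
gripper_width: 0.0
```

Request:
play_rows([
  [-10,0,0,0,1],
  [-30,0,30,0,1],
  [-50,0,90,0,1],
  [-50,0,150,0,1],
  [-50,0,150,0,1],
  [-50,0,150,0,1],
])

```text
time: 8.5
tool_pos: [0.377, 0.0012, 0.1561]
tool_rot: [-0.104, 0.7, -0.104, -0.699]
contact_force: [-0.4, 0.7, 0.2]
gripper_width: 0.002
```

```bash
cat > w.py <<'E'
# wheel profile along case x, rectified on the wheel cylinder (R 24, top at given height), from both cameras
from t import *
import sys
tag=sys.argv[1]; W=[]
for n in("top","side"):
    f=manip.grab_frame(n);cols=[]
    for y0,top in((44,8.4),(0,11),(-44,float(sys.argv[2]))):
        t=np.radians(np.arange(60,-61,-1)) # + = far side (row 0)
        ys=np.linspace(-14,14,57)
        mp=np.zeros((len(t),len(ys),2),np.float32)
        for i,a in enumerate(t):
            for j,y in enumerate(ys):
                p=Lk+C@(np.array([24*np.sin(a),y0-y,top-24+24*np.cos(a)])/1000)
                mp[i,j]=proj(f,p)
        im=cv2.remap(f["img"],mp[...,0],mp[...,1],cv2.INTER_CUBIC)
        c=np.median(im[:,16:41].astype(float),1); np.save(f"{tag}{n}{y0}.npy",im)
        hs=cv2.cvtColor(np.round(im[:,18:39]).astype(np.uint8),cv2.COLOR_RGB2HSV)
        im=cv2.resize(im,None,fx=2.2,fy=4,interpolation=cv2.INTER_CUBIC); im[240,:10]=[255,0,255];im[240,-10:]=[255,0,255]
        cols+=[im,np.zeros((im.shape[0],6,3),np.uint8)]
    W.append(np.hstack(cols))
save(np.hstack(W),tag+".png")
E
python3 w.py w1 11; python3 t.py 0 -44 16
```

```text
shift [  40.22   88.05 -141.09] turn -0.0
pos in case [-141.13   44.     56.2 ] F case [0.97 0.6  0.52] t 8.6 w 0.0026135484436102963 vel 0.01734082003948621 [-0.2  -0.56  2.24 -0.    1.46  1.67]
```

View pics/w1.png

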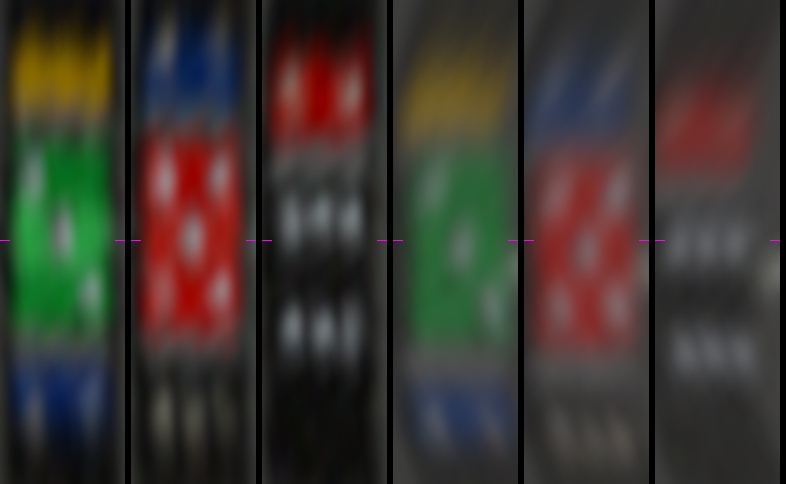

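Left wheel: green, centred at row 241 against the index at row 240. Middle wheel: red, centred. Right wheel: black 6, with dot rows at 217 and 327, so about 8 to 10° to the near side. Next is the right wheel.

Request:
play_rows([
  [0,30,-45,0,1],
  [0,60,-90,0,1],
  [0,88,-132,0,1],
  [20,88,-132,0,1],
  [37,88,-132,0,1],
  [41,88,-132,0,1],
  [41,88,-132,0,1],
])

```text
time: 9.48
tool_pos: [0.4771, -0.1208, 0.1144]
tool_rot: [0.104, -0.699, 0.103, 0.7]
contact_force: [-0.5, 0.7, 1.5]
gripper_width: 0.0
```

Request:
play_rows([
  [1.3,0,0,0,1],
  [1.3,0,0,0,1],
])

```text
time: 9.72
tool_pos: [0.4776, -0.1211, 0.1143]
tool_rot: [-0.103, 0.7, -0.104, -0.699]
contact_force: [-0.1, -0.7, -0.6]
gripper_width: 0.001
```

```bash
python3 t.py -9 -44 13
```

```text
shift [ 1.27  0.28 -0.92] turn -0.001
pos in case [ -9.92 -43.72  14.27] F case [ 0.12 -0.72 -0.55] t 9.725 w 0.0013751145450307744 vel 0.0028463066226088332 [-0.4  -0.17  2.03  0.    1.28  1.47]
```

Request:
play_rows([
  [1.2,0,-1,0,1],
  [1.2,0,-1,0,1],
])

```text
time: 9.98
tool_pos: [0.4783, -0.1215, 0.1124]
tool_rot: [-0.104, 0.7, -0.104, -0.699]
contact_force: [-0.8, -0.4, 0.2]
gripper_width: 0.002
```

Request:
play_rows([
  [1,0,-1,0,1],
  [1,0,-1,0,1],
])

```text
time: 10.22
tool_pos: [0.4792, -0.1218, 0.1112]
tool_rot: [0.104, -0.699, 0.104, 0.7]
contact_force: [0.1, 0.3, -0.2]
gripper_width: -0.001
```

Request:
play_rows([
  [1.2,0,0,0,1],
  [1.2,0,0,0,1],
])

```text
time: 10.48
tool_pos: [0.479, -0.1217, 0.1099]
tool_rot: [0.104, -0.699, 0.104, 0.7]
contact_force: [0.1, 0.5, 0.3]
gripper_width: 0.003
```

Request:
play_rows([
  [1,0,0,0,1],
  [1,0,0,0,1],
])

```text
time: 10.72
tool_pos: [0.4791, -0.1217, 0.109]
tool_rot: [0.104, -0.699, 0.104, 0.7]
contact_force: [0.0, -0.8, 0.4]
gripper_width: -0.0
```

Request:
play_rows([
  [1.2,0,0,0,1],
  [1.2,0,0,0,1],
])

```text
time: 10.98
tool_pos: [0.4791, -0.1217, 0.1077]
tool_rot: [0.104, -0.699, 0.104, 0.7]
contact_force: [-0.7, 0.2, -0.2]
gripper_width: -0.005
```

```bash
python3 t.py -9 -44 8
```

```text
shift [-0.25  0.16  0.66] turn -0.001
pos in case [ -8.34 -43.84   7.75] F case [-0.75 -0.06 -0.19] t 10.975 w -0.0045465294170263255 vel 0.0017138512513782671 [-0.4  -0.15  2.03 -0.    1.27  1.47]
```

Request:
play_rows([
  [-2.5,0,0,0,1],
  [-2.5,0,-4,0,1],
  [-2.5,0,-8,0,1],
  [-2.5,0,-8,0,1],
])

```text
time: 11.48
tool_pos: [0.4872, -0.1242, 0.1105]
tool_rot: [-0.104, 0.7, -0.104, -0.699]
contact_force: [0.7, 0.5, 0.2]
gripper_width: 0.001
```

Request:
play_rows([
  [1.2,0,0,0,1],
  [1.2,0,0,0,1],
])

```text
time: 11.72
tool_pos: [0.4866, -0.124, 0.1089]
tool_rot: [0.104, -0.699, 0.104, 0.7]
contact_force: [-0.0, 0.4, -0.1]
gripper_width: 0.005
```

Request:
play_rows([
  [1.2,0,0,0,1],
  [1.2,0,0,0,1],
])

```text
time: 11.98
tool_pos: [0.4867, -0.124, 0.1078]
tool_rot: [0.104, -0.699, 0.104, 0.7]
contact_force: [0.3, -0.5, 0.6]
gripper_width: 0.001
```

Request:
play_rows([
  [1,0,0,0,1],
  [1,0,0,0,1],
])

```text
time: 12.22
tool_pos: [0.487, -0.1241, 0.1075]
tool_rot: [-0.104, 0.7, -0.104, -0.699]
contact_force: [-1.8, -0.1, 3.2]
gripper_width: -0.003
```

Request:
play_rows([
  [-4,0,0,0,1],
  [-4,0,8.5,0,1],
  [1,0,8.5,0,1],
  [1.9,0,8.5,0,1],
  [1.9,0,3.5,0,1],
  [1.9,0,-1.5,0,1],
  [1.9,0,-6.5,0,1],
  [1.9,0,-9.5,0,1],
])

```text
time: 13.22
tool_pos: [0.4966, -0.127, 0.1064]
tool_rot: [-0.104, 0.7, -0.104, -0.699]
contact_force: [-1.6, 0.8, 7.5]
gripper_width: 0.002
```

```bash
python3 t.py -9 -44 8
```

```text
shift [-1.62  0.15 18.98] turn -0.001
pos in case [  9.98 -43.83   6.4 ] F case [-1.79  0.31  7.53] t 13.225 w 0.0019085303028778073 vel 0.060542782374341866 [-0.4  -0.11  1.99  0.    1.26  1.47]
```

One more full stroke, then back off and look.

Request:
play_rows([
  [-5,0,0,0,1],
  [-5,0,18,0,1],
  [-1,0,18,0,1],
  [0,0,18,0,1],
  [0,0,13,0,1],
  [0,0,8,0,1],
  [0,0,3,0,1],
  [0,0,0,0,1],
])

```text
time: 14.22
tool_pos: [0.4971, -0.1271, 0.1063]
tool_rot: [-0.104, 0.7, -0.104, -0.699]
contact_force: [-2.1, 0.9, 7.4]
gripper_width: 0.0
```

Request:
play_rows([
  [-10,0,0,0,1],
  [-30,0,30,0,1],
  [-50,0,90,0,1],
  [-50,0,150,0,1],
  [-50,0,150,0,1],
  [-50,0,150,0,1],
])

```text
time: 14.98
tool_pos: [0.3528, -0.0836, 0.1556]
tool_rot: [-0.103, 0.7, -0.104, -0.699]
contact_force: [1.3, -0.4, -0.1]
gripper_width: -0.004
```

```bash
python3 w.py w2 7.6; python3 t.py -9 -44 11
```

```text
shift [  44.53    0.   -130.66] turn -0.001
pos in case [-139.65  -44.1    55.53] F case [0.29 0.43 0.31] t 15.075 w -0.0003009058068467827 vel 0.02283157106008202 [-0.44 -0.6   2.27  0.    1.47  1.43]
```

View pics/w2.png

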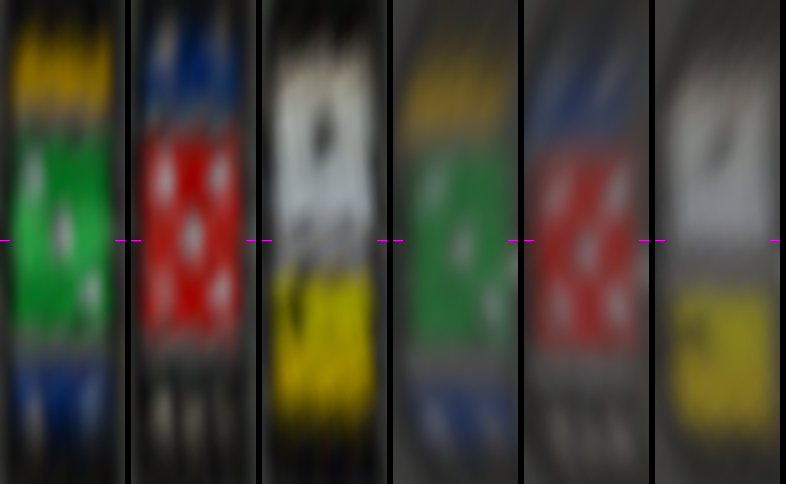

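Request:
play_rows([
  [0,0,-45,0,1],
  [0,0,-95,0,1],
  [20,0,-134,0,1],
  [42,0,-134,0,1],
  [44,0,-134,0,1],
  [44,0,-134,0,1],
])

```text
time: 15.82
tool_pos: [0.481, -0.1223, 0.1109]
tool_rot: [0.104, -0.699, 0.103, 0.7]
contact_force: [0.1, -0.7, 0.3]
gripper_width: -0.001
```

Request:
play_rows([
  [4,0,0,0,1],
  [6,0,0,0,1],
  [6,0,-4,0,1],
  [6,0,-8,0,1],
  [6,0,-12,0,1],
  [6,0,-13.5,0,1],
  [6,0,-13.5,0,1],
])

```text
time: 16.7
tool_pos: [0.494, -0.1263, 0.1069]
tool_rot: [-0.103, 0.7, -0.104, -0.699]
contact_force: [-2.3, 1.1, 6.4]
gripper_width: 0.003
```

Request:
play_rows([
  [-10,0,0,0,1],
  [-30,0,30,0,1],
  [-50,0,90,0,1],
  [-50,0,150,0,1],
  [-50,0,150,0,1],
  [-50,0,150,0,1],
])

```text
time: 17.45
tool_pos: [0.3505, -0.0829, 0.1561]
tool_rot: [-0.103, 0.701, -0.104, -0.698]
contact_force: [0.8, 0.3, 0.4]
gripper_width: 0.004
```

```bash
python3 w.py w3 7.6; python3 t.py 83 -35 60
```

```text
shift [  -4.05   -8.94 -225.1 ] turn -0.001
pos in case [-142.09  -44.11   55.84] F case [ 0.3   0.55 -0.05] t 17.55 w -0.0040120146266256615 vel 0.026449865314986967 [-0.44 -0.61  2.28  0.    1.48  1.43]
```

View pics/w3.png

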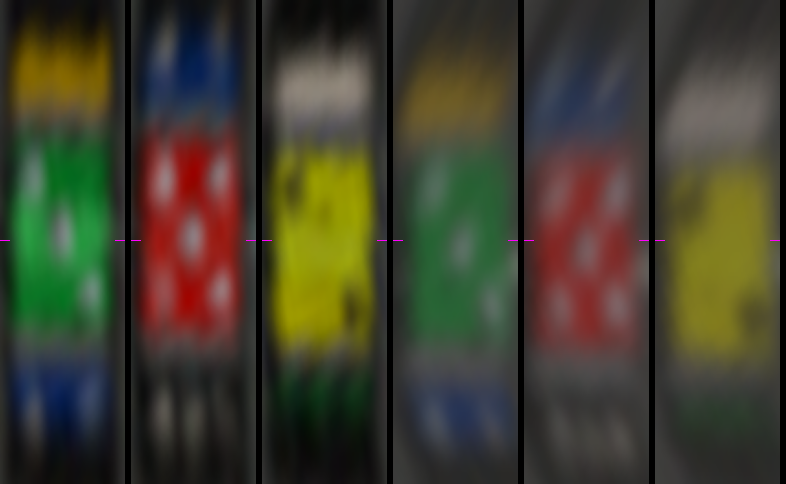

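Request:
play_rows([
  [-4,-2,-50,0,1],
  [-4,-5,-110,0,1],
  [-4,-8,-170,0,1],
  [-4,-9,-225,0,1],
  [10,-9,-225,0,1],
  [35,-9,-225,0,1],
  [47,-9,-225,0,1],
  [47,-9,-225,0,1],
])

```text
time: 18.55
tool_pos: [0.5668, -0.1388, 0.1062]
tool_rot: [0.104, -0.698, 0.103, 0.701]
contact_force: [-0.5, -0.5, 0.3]
gripper_width: -0.002
```

```bash
python3 t.py 83 -22 8
python3 - <<'E'
from h import *
f=manip.grab_frame("side");save(f["img"],"s3.png",6,(260,90,380,190))
E
```

```text
shift [ -1.77 -12.7   -2.41] turn -0.001
pos in case [ 80.6  -34.7    6.24] F case [-0.29 -0.65  0.26] t 18.55 w -0.0021785444869127694 vel 0.028869658384681262 [-0.37  0.07  1.81  0.    1.26  1.5 ]
```

View pics/s3.png

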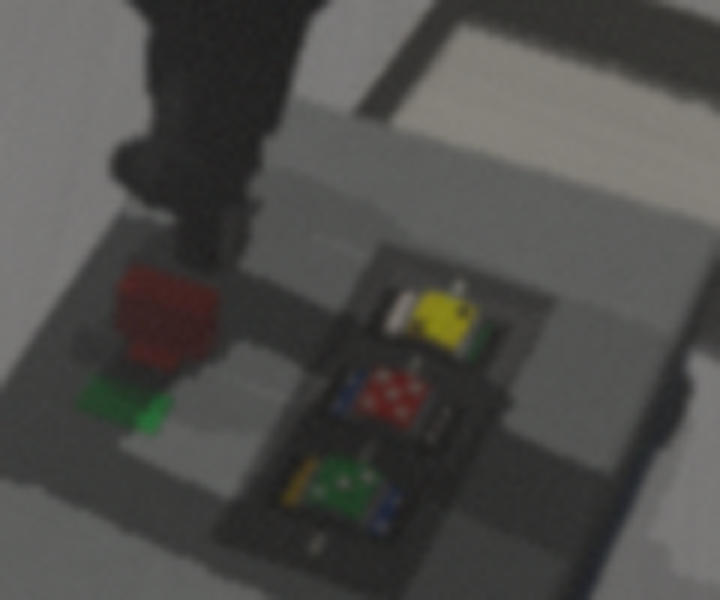

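The tip stands right of the red tab (168,315), low enough to push on its side. The wheels read green, red, yellow. Now I push left.

Request:
play_rows([
  [-1.5,-3,-2,0,1],
  [-1.5,-6,-2,0,1],
  [-1.5,-9,-2,0,1],
  [-1.5,-12,-2,0,1],
  [-1.5,-15,-2,0,1],
  [-1.5,-18,-2,0,1],
  [-1.5,-21,-2,0,1],
])

```text
time: 19.48
tool_pos: [0.5758, -0.1201, 0.1097]
tool_rot: [0.103, -0.699, 0.104, 0.7]
contact_force: [-1.5, -3.5, 1.2]
gripper_width: -0.0
```

```bash
python3 t.py 83 0 8
```

```text
shift [  1.65 -14.19   0.69] turn -0.001
pos in case [ 83.7  -14.19   9.67] F case [-0.41 -3.82  1.18] t 19.475 w -0.00035979541280485545 vel 0.04155966133735019 [-0.33  0.07  1.8  -0.    1.27  1.53]
```

Request:
play_rows([
  [0,-2,0,0,1],
  [0,-4,0,0,1],
  [0,-6,0,0,1],
  [0,-8,0,0,1],
])

```text
time: 19.98
tool_pos: [0.5783, -0.1118, 0.1096]
tool_rot: [0.104, -0.699, 0.104, 0.699]
contact_force: [-1.0, -2.6, 0.8]
gripper_width: 0.002
```

```bash
cat > l.py <<'E'
from t import *
f=manip.grab_frame("side");hsv=cv2.cvtColor(f["img"],cv2.COLOR_RGB2HSV)
z=f["range_z"];r=[]
m=((hsv[...,0]<8)|(hsv[...,0]>172))&(hsv[...,1]>110)&(hsv[...,2]>40)
for v,u in zip(*np.nonzero(m)):
    if z[v,u]>0:
        p=C.T@(pt(f,u,v)-Lk)*1000
        if 60<p[0]<110 and -20<p[1]<45 and 8<p[2]<30: r.append(p)
r=np.array(r);print("tab n",len(r),np.round(np.percentile(r,[5,50,95],axis=0),1).tolist())
E
python3 l.py; python3 t.py 83 0 8
```

```text
tab n 65 [[67.1, 10.9, 21.6], [77.7, 17.2, 24.8], [93.1, 21.5, 27.1]]
shift [ 1.6  -5.27  0.7 ] turn -0.001
pos in case [83.71 -5.27  9.6 ] F case [-1.11 -1.83  0.79] t 20.025 w 0.00415710916477774 vel 0.00627338474606172 [-0.32  0.07  1.8   0.    1.27  1.55]
```

Request:
play_rows([
  [0,-2,0,0,1],
  [0,-4,0,0,1],
  [0,-5,0,0,1],
  [0,-5,0,0,1],
])

```text
time: 20.52
tool_pos: [0.5798, -0.107, 0.1096]
tool_rot: [-0.104, 0.7, -0.103, -0.699]
contact_force: [-0.4, -1.0, 0.9]
gripper_width: -0.001
```

Request:
play_rows([
  [0,-1,0,0,1],
  [0,-2,0,0,1],
  [0,-2,0,0,1],
])

```text
time: 20.9
tool_pos: [0.5803, -0.1053, 0.1096]
tool_rot: [-0.104, 0.699, -0.104, -0.699]
contact_force: [-1.6, -2.3, 1.2]
gripper_width: -0.002
```

```bash
python3 l.py; python3 t.py 83 0 8
```

```text
tab n 69 [[66.1, 17.9, 14.7], [78.3, 24.1, 25.4], [92.4, 28.8, 27.4]]
shift [1.57 1.3  0.72] turn -0.001
pos in case [83.71  1.3   9.57] F case [-0.24 -2.02  1.15] t 20.95 w 0.0007730282042511865 vel 0.0011284496553455644 [-0.31  0.07  1.8   0.    1.27  1.56]
```

Tab at about 21–22 mm; I keep going until the stop is felt.

Request:
play_rows([
  [0,-1.5,0,0,1],
  [0,-1.5,0,0,1],
])

```text
time: 21.2
tool_pos: [0.5806, -0.1045, 0.1096]
tool_rot: [0.103, -0.699, 0.104, 0.7]
contact_force: [-2.3, -4.8, 2.0]
gripper_width: -0.0
```

Request:
play_rows([
  [0,-1,0,0,1],
  [0,-1,0,0,1],
])

```text
time: 21.45
tool_pos: [0.5806, -0.1044, 0.1096]
tool_rot: [0.103, -0.699, 0.105, 0.7]
contact_force: [-2.9, -6.4, 1.9]
gripper_width: -0.001
```

The stop is reached: force rises to 7 N with no further travel. I let go and check.

Request:
play_rows([
  [0,8,0,0,1],
  [0,20,0,0,1],
  [-30,22,0,0,1],
  [-80,22,0,0,1],
  [-120,22,50,0,1],
  [-120,22,110,0,1],
  [-120,22,170,0,1],
  [-120,22,220,0,1],
])

```text
time: 22.45
tool_pos: [0.3624, -0.0596, 0.2294]
tool_rot: [-0.104, 0.7, -0.103, -0.699]
contact_force: [0.1, -0.6, 0.0]
gripper_width: -0.002
```

Request:
play_rows([
  [0,0,0,0,1],
  [0,0,0,0,1],
])

```text
time: 22.7
tool_pos: [0.3645, -0.0604, 0.23]
tool_rot: [-0.104, 0.7, -0.104, -0.699]
contact_force: [0.5, -0.1, 0.4]
gripper_width: 0.003
```

```bash
python3 l.py; python3 w.py w4 7.6
python3 - <<'E'
from h import *
f=manip.grab_frame("top");save(f["img"],"t4.png",4,(200,150,300,270))
g=f["img"];a=cv2.resize(g[150:320,190:440][:,:,::-1],(500,340),interpolation=cv2.INTER_CUBIC)
w=cv2.resize(cv2.imread("pics/w4.png"),(500,250));cv2.imwrite("pics/fin.png",np.vstack([a,w]))
E
python3 t.py 0 0 0
```

```text
tab n 90 [[66.2, 17.0, 22.4], [80.0, 23.5, 24.9], [95.0, 29.1, 27.2]]
shift [ 129.33  -18.38 -135.72] turn -0.001
pos in case [-135.55  -18.51  129.5 ] F case [-0.66  0.77  0.57] t 22.9 w -0.0021348421673670947 vel 0.004460597334326453 [-0.37 -0.63  2.16  0.    1.61  1.5 ]
```

View pics/fin.png

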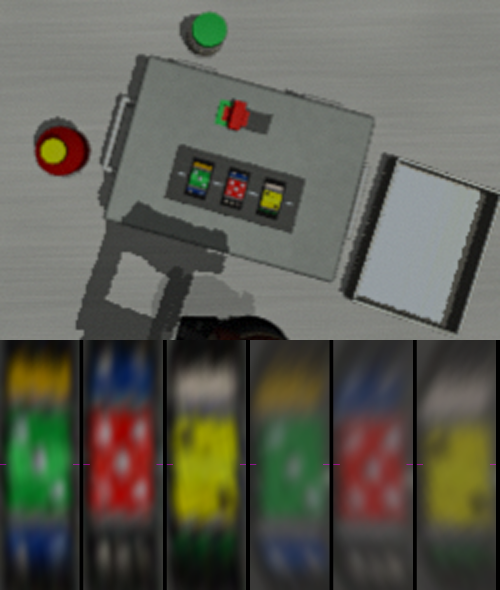

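The picture shows green, red and yellow (3-5-2) centred on the index line, and the red latch at (236,114) over the green patch. The bottle, jar and tray stand where they were, and the arm is clear.

```bash
python3 -c "
from plant import manip
print(manip.job_done())"
```

```text
the job is handed in; nothing more can be done
None
```

The lock reads 3 - 5 - 2 and the red latch is fully to the left. I handed the job in at about 23 s, with the arm clear and touching nothing.

- **Wheels:** I rolled the left wheel to 3 and the right to 2 with strokes of the shut fingertip, reading about 6 to 8.5 N whenever I checked the force. In the last pictures from both cameras, the left wheel is centred to within about 0.03 rad. The right wheel sits about 0.03 to 0.05 rad to the near side, inside the 0.17 rad limit. The middle wheel still shows 5.
- **Latch:** I pushed it left until it stopped, with the force rising to about 7 N and no further travel. The last picture puts the tab's centre about 22 mm left of the locked position, over the green patch.
- **Surroundings:** the bottle, jar and tray look unmoved in the final top view.
- **What disagreed:**
  - Both wheels turned roughly 10 to 15% more per stroke than I calculated, so I set the final angles from the pictures.
  - Feeling for the right wheel near the fingertip's edge found no contact, so I repeated it at the centre. Both wheels sit low, about 8 mm above the lid.

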